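Close up the tool chest

TASK

Close up the tool chest for the end of the lesson, pushing with the fingers only, not with the hand or arm: first push both of its open drawers fully home, and only then ease the raised lid down, without slamming it, until it is fully shut. Pick nothing up, and leave the tools in its tray and the things standing around it where they are. Let go of the chest at the end.

Things in the scene. Friction and masses are not known exactly. Their poses are not given: they have to be found in the camera images.
- chest: Grey tool chest, 180 mm deep (x), 320 wide (y), 95 high without lid, fixed, turned up to 0.3 rad. Origin: centre of its underside, on the table. x points from drawer front to hinged back, y to its left seen from the robot, z up. Two darker grey drawers side by side, centre lines at y = +78.5 and -78.5 mm; drawer fronts at home lie at x = -90 mm. Above them an open tray 19 mm deep, under the lid.
- drawer_left (a joint): How far the left (+y) drawer is pulled out, in m: 0 fully home, at most 0.09. It slides along the chest's -x as it opens; light (about 2 N to push) and stays where it is left.
- drawer_right (a joint): The same for the right (-y) drawer.
- left_pull (a point): Centre of the front face of the left drawer's aluminium block pull (56 mm wide, 12 high, standing 18 out from the drawer front, 150 wide and 62 high). Moves with the drawer, 54 mm above the table; axes are the chest's. With the drawer home it is at x = -108 mm in the chest's frame.
- right_pull (a point): The same point on the right drawer.
- lid (a joint): Lid angle in rad: 0 shut and level, grows as the front edge rises (starts at 0.75 to 1.2, leaning towards the robot); the stiff hinge (0.65 N m friction, lid 0.45 kg) keeps it where it is left.
- lid_hinge (a point): Middle of the lid's hinge line (along the chest's y), at x = 90, z = 95.5 mm in the chest's frame, on the lid's underside plane. Lid: slab 190 mm from hinge to front edge, 320 wide, 12 thick. Its outside is plain but for a flat black carrying handle, 122 wide, 66 to 84 mm from the hinge, 14 proud. Axes turn with the lid: x from front edge to hinge, z out of its outside.
- lid_edge (a point): Middle of the lid's front edge on its outside (upper) face: 190 mm from the hinge line, 12 mm above the underside plane. A 4 mm thick lip hangs 29 mm below the underside along this edge. Axes as at lid_hinge.
- wrench: Loose steel double-ended wrench, 120 x 22 x 6 mm, lying in the middle of the chest's tray. Origin: centre of its underside. To be left alone.
- socket: Loose steel socket, 20 mm across, 15 mm high, standing in the left (+y) part of the chest's tray. Origin: centre of its underside. To be left alone.
- elbow: Loose white pipe elbow, 57 mm high, 57 mm long, 40 mm across its flanges, standing on the table in front of the chest between the two drawers' lines. Origin: centre of its foot. To be left alone.
- spray: Loose white bottle, 56 mm across, 130 mm high, standing beside the left (+y) end of the chest, its side 55 to 90 mm from it. Origin: centre of its foot. To be left alone.
- crimper: Loose black hand crimper, about 150 mm long, 75 mm wide and 14 mm high, lying on the table to the robot's right. Origin: at its pivot, on the table. To be left alone.
- tape: Loose black roll, 90 mm across, 20 mm high, lying flat on the table at the robot's right. Origin: centre of its underside. To be left alone.

How it is judged:
By the outcome, as a careful person would: the job done as asked, in the order asked, and still so for the second after the job is handed in, with the robot touching nothing.
It also fails if it takes over 53 s, if anything falls off the work surface, if the arm or the gripper's body presses on something with over 40 N, if the wrist force passes 120 N, or if a joint passes its speed limit or range.

ROBOT

A 7-joint arm with a two-finger parallel gripper is mounted at the origin on the work surface. World frame = base frame: x ahead of the robot, y to its left, z up, the work surface at z = 0. Lengths are in m, angles in rad, forces in N, time in s.
With the tool pointing down it reaches from about 0.4 to 0.85 m from the base axis. Payload 10.4 kg.
Tool frame: the origin (TCP) lies midway between the tips of the shut fingers; the grasp point (between the pads) lies 19 mm behind it (r.grasp_offset is the distance from the TCP to the grasp point, in m); x points along the fingers, y is the direction in which the jaws open and shut, and the axes are right-handed (so a half turn about x gives the same grasp; the last joint's range is limited). The gripper opens to 87 mm and grips with 3 to 60 N. Pads are 19 mm wide; open, the fingers measure 117 mm over their backs; the gripper's body (75 mm by 190 mm) begins 51 mm behind the grasp point.
Start: joints at [-1.365, 0.332, -0.065, 1.46, 0.022, 1.35, -0.088], TCP at [0.142, 0.609, 0.223] pointing down, gripper open.
Joint ranges: [-2.6, 2.6], [-0.5, 2.12], [-1.47, 1.34], [0.16, 2.42], [-1.27, 4.41], [0.06, 2.06], [-2.6, 2.6]. Speed limits (rad/s): [2.22, 2.22, 2.79, 2.79, 3.14, 3.14, 3.14].

INTERFACE

Orientations are given as a unit quaternion [x, y, z, w].
In Python, from bench import r, vision, close_job gives the robot as it stands. The module is installed in compiled form; this text tells all that it offers.
- The arm moves only by the shell command python3 -m pendant 'ROWS' [OPENING] [FORCE]. ROWS is text: rows parted by semicolons, each of 6 numbers parted by spaces: the shift along the tool's x, y, z in units of 0.25 m (1.0 is 0.25 m), then the turn, a rotation vector about the tool's x, y, z in units of 1.5 rad (1.0 is 1.5 rad). A call has 1 to 8 rows; each row is the pose to reach, as a shift and turn from the pose commanded when the call began, along the tool's axes at that moment; what a row does not reach only later rows make up. A row lasts 1/10 s, in which the tool goes at most 50 mm and 8.59 degrees, less where a joint would pass 70% of its speed; a pose out of reach is approached as far as the arm can. A call with a number of a shift or a turn outside -1 to 1 is refused whole. A call with a gripper value outside its range is refused whole. OPENING is the gripper command: -1 is shut, 1 is fully open, values between are in proportion, set as the call begins (- or left out, the last holds). The fingers move at their own pace and stop on an object; FORCE is the grip in N (left out, the last holds). Time passes only in rows, so rows that repeat a pose let the fingers close. It gives the time, the measured TCP pose, the force and the opening at its end, in the units of the state.
- r.read_state(): the state, without advancing time (a new reading comes with each control period).
- vision.camera(name): name is "scene" or "top" or "wrist"; returns (picture, depth): 384x512x3 uint8, blue, green, red; 384x512 float32, m along the optical axis (not along the pixel's ray), 0 where there is no reading.
- vision.get_calibration(name): a dict with "camera_matrix" (3x3 intrinsics, pixels), "k1" (the pictures are not rectified: a ray, as slopes to the right and down, at radius r is drawn at 1 + k1 r^2 times it, then the intrinsics apply), "rvec" (rotation vector, rad) and "tvec" (3), from world to camera coordinates, as OpenCV has them. Camera axes: x right, y down, z forward; pixel columns grow to the right and rows downward; lengths in m; the calibration is good to about 2 mm. A picture is of the moment at which its call begins: read the wrist's pose just before it. get_calibration takes no time and is no camera call; for the wrist camera it gives the pose at the moment of the call.
- close_job(): hands the job in, once; it reports no verdict.
The state is a dict: "time": time; "joint_positions": joint angles; "joint_vel": joint speeds; "joint_torque": joint torques, N m; "ee_pos": TCP position; "eef_rot": TCP orientation; "ft_force": force on the tool from outside, world axes, zero at the start; "torque": the same for the moment, N m; "width": finger opening in m.
Only numpy, scipy, OpenCV 4.12 (cv2) and the standard library are available. Lean on these libraries where they do the work, as an engineer would, in place of code of your own. Each camera call takes 0.05 s, during which the arm holds its last target. There are 200 camera calls.

## Working session

There is one attempt and no reset: what is moved stays moved. The work goes in short steps, Python scripts to look and compute and a shell command to move; the robot and the scene stay as the last step left them, time stands still between calls to the robot, and variables do not carry over. Pictures are saved under pics/ and viewed, about 8 in all and at most 12, crops included, and the job is handed in when it is done.

```bash
mkdir -p pics
cat > h.py <<'E'
import numpy as np, cv2
from scipy.spatial.transform import Rotation as R
from bench import r, vision
def cam(n,save=None):
    c=vision.get_calibration(n); im,d=vision.camera(n)
    if save: cv2.imwrite('pics/'+save,im)
    return im,d,c
def world(c,d):
    K=np.array(c['camera_matrix'],float);k1=float(c['k1'])
    h,w=d.shape; v,u=np.mgrid[:h,:w].astype(float)
    p=cv2.undistortPoints(np.stack([u.ravel(),v.ravel()],1)[:,None],K,np.array([k1,0,0,0,0.]))[:,0]
    P=np.c_[p*d.ravel()[:,None],d.ravel()]
    Rm=cv2.Rodrigues(np.array(c['rvec'],float).reshape(3))[0]
    W=(P-np.array(c['tvec']).reshape(3))@Rm
    W[d.ravel()<=0]=np.nan
    return W.reshape(h,w,3)
E
python3 - <<'E'
from h import *
ims=[]
for n in('scene','top'):
    im,d,c=cam(n); W=world(c,d); np.savez(n+'.npz',im=im,d=d,W=W); ims.append(im)
    print(n,c['camera_matrix'],c['k1'],c['rvec'],c['tvec'])
    cv2.imwrite(f'pics/{n}0.png',im)
s=r.read_state();print(s, r.grasp_offset)
E
```

```text
scene [[379.88574073   0.         255.28656275]
 [  0.         379.88574073 187.76767419]
 [  0.           0.           1.        ]] -0.0029669207909616907 [ 0.50318704  2.88692643 -0.79170664] [ 0.5275562  -0.10696284  1.11644197]
top [[359.69065961   0.         254.19720139]
 [  0.         359.69065961 191.9775011 ]
 [  0.           0.           1.        ]] 0.010832302869806337 [ 2.17569263 -2.13829694  0.08746112] [-0.0130702   0.57608623  0.94304034]
{'time': 0.1, 'joint_positions': array([-1.36461623,  0.33279509, -0.06470276,  1.46081711,  0.02159043,
        1.34986337, -0.08853426]), 'joint_vel': array([ 0.00123135, -0.00219222, -0.00013605, -0.00316596, -0.0018294 ,
       -0.00057453, -0.0011645 ]), 'joint_torque': array([ 1.40734206e-03, -6.24543285e+01,  2.42890161e-02, -3.90717030e+01,
       -6.14321977e-02,  3.64657142e-02,  3.95200766e-05]), 'ee_pos': array([0.14166829, 0.60840776, 0.22186118]), 'eef_rot': array([ 0.0802964 ,  0.7025184 , -0.08113378,  0.7024512 ]), 'ft_force': array([ 0.20112125, -0.28313158,  0.61819406]), 'torque': array([0.02856426, 0.01314983, 0.0023437 ]), 'width': 0.08693299997597258} 0.0187
```

View pics/scene0.png

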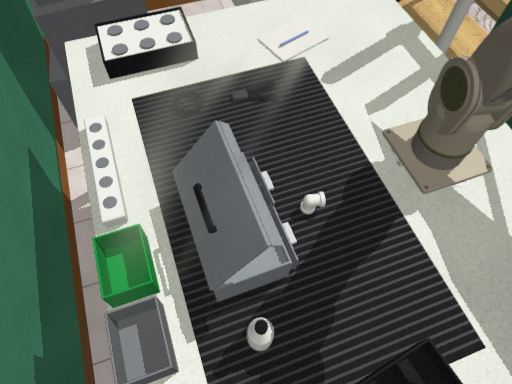

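View pics/top0.png

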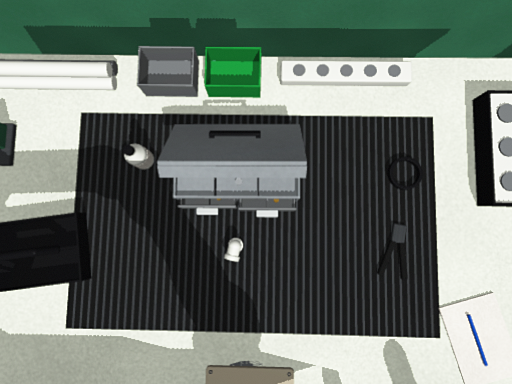

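The scene view shows the raised lid with its handle at (205,205), the pulls at (267,181) and (290,233), the elbow at (313,203) and the spray at (260,335). In the top view the pulls are at (207,211) and (267,213), the elbow at (234,248), and the spray at (137,153).

Run:
```python
from h import *
def pr(n,v): print(n,np.round(v,4).tolist())
for n,boxes in(('top',{'L':(190,203,225,220),'R':(250,205,285,222),'elb':(220,235,250,265)}),('scene',{'R':(258,168,278,194),'L':(280,219,302,246),'elb':(298,185,330,216)})):
    z=np.load(n+'.npz');im,W=z['im'],z['W']
    for k,(a,b,c,d) in boxes.items():
        m=im[b:d,a:c].min(2)>140; w=W[b:d,a:c][m]; w=w[np.isfinite(w[:,0])]
        if k!='elb': w=w[(w[:,2]>.055)&(w[:,2]<.068)]
        if len(w)<4: print(n,k,len(w)); continue
        r_=cv2.minAreaRect(w[:,:2].astype(np.float32)*1000)
        pr(n+k,[len(w),*w.mean(0),*w.min(0),*w.max(0)]); print(r_)
# lid plane from scene
z=np.load('scene.npz');W=z['W'];w=W[150:290,180:290].reshape(-1,3)
poly=np.zeros(z['d'].shape,np.uint8);cv2.fillPoly(poly,[np.array([[184,175],[215,138],[255,240],[222,280]])],1)
w=W[poly>0];w=w[np.isfinite(w[:,0])]
for i in range(5):
    c=np.median(w,0) if i==0 else w.mean(0);n_=np.linalg.svd(w-c,full_matrices=False)[2][2];n_*=np.sign(n_[2]);e=(w-c)@n_;w=w[abs(e)<max(.004,2*e.std()) ]
pr('lid n',n_);pr('c',c);print(len(w),e.std())
print('angle',np.arccos(n_[2]),'yaw', np.arctan2(-n_[1],-n_[0]))
m=np.isfinite(W[...,0]); 
e=(W-c)@n_
mm=m&(abs(e)<.004)&(W[...,2]>.09)
ys,xs=np.where(mm);lab=cv2.connectedComponentsWithStats(mm.astype(np.uint8));i=1+lab[2][1:,4].argmax();pts=W[lab[1]==i]
t=np.array([n_[1],-n_[0],0]);t/=np.linalg.norm(t);u=np.cross(n_,t)
for a in(t,u):
    q=(pts-c)@a; pr('ext',[*np.percentile(q,[0.3,99.7])]);pr('ax',a)
```

```text
topL [137.0, 0.5231, 0.1192, 0.0612, 0.5155, 0.0919, 0.0558, 0.5315, 0.145, 0.0659]
((523.5940551757812, 118.48182678222656), (15.854264259338379, 53.15829086303711), 0.6307687759399414)
topR [146.0, 0.5187, -0.0383, 0.0607, 0.5105, -0.0643, 0.0563, 0.5271, -0.0119, 0.065]
((518.6489868164062, -38.19929504394531), (15.90198802947998, 52.243133544921875), 1.0210613012313843)
topelb [266.0, 0.4212, 0.0464, 0.0505, 0.3935, 0.0276, -0.0019, 0.4514, 0.0696, 0.0616]
((423.1734619140625, 47.31700134277344), (36.20679473876953, 56.35169219970703), 76.4968490600586)
sceneR [104.0, 0.5151, -0.0383, 0.0602, 0.5071, -0.0667, 0.0558, 0.5259, -0.0118, 0.067]
((515.657470703125, -39.280025482177734), (55.05107116699219, 18.009679794311523), 86.21807861328125)
sceneL [129.0, 0.5187, 0.1186, 0.0605, 0.5109, 0.0897, 0.056, 0.5276, 0.145, 0.0676]
((519.1251220703125, 117.38976287841797), (55.21595764160156, 16.522418975830078), 89.47501373291016)
sceneelb [288.0, 0.4219, 0.0526, 0.0456, 0.3934, 0.0309, 0.003, 0.4498, 0.0706, 0.0622]
((422.4742126464844, 50.07120895385742), (35.05537033081055, 55.71831512451172), 82.2908706665039)
lid n [0.7543, 0.0104, 0.6565]
c [0.6678, 0.0657, 0.1868]
4555 0.0008938331657653474
angle 0.8546729523474027 yaw -3.1277757852754693
ext [-0.1348, 0.1826]
ax [0.0138, -0.9999, 0.0]
ext [-0.0804, 0.1084]
ax [0.6564, 0.0091, -0.7544]
```

```bash
cat >> h.py <<'E'
def Rt(a,sgn,yaw=0.014):
    "tool x tilted a forward of straight down, y along sgn*world y"
    x=[np.sin(a),0,-np.cos(a)];y=[0,sgn,0]
    return R.from_euler('z',yaw)*R.from_matrix(np.c_[x,y,np.cross(x,y)])
def need(p,Rg=None):
    s=r.read_state();q=R.from_quat(s['eef_rot']);d=q.inv().apply(np.array(p)-s['ee_pos'])
    t=(q.inv()*Rg).as_rotvec() if Rg is not None else np.zeros(3)
    print('need',np.round(d/.25,3),np.round(t/1.5,3),'|',np.round(s['ee_pos'],4),np.round(s['ft_force'],1),s['time'])
E
python3 - <<'E'
from h import *
s=r.read_state();print(R.from_quat(s['eef_rot']).as_matrix().round(2))
for g in(1,-1):
  need([.3,.4,.25],Rt(0,g)); need([.46,.12,.25],Rt(.35,g))
z=np.load('top.npz');W=z['W'];im=z['im']
w=W[140:168,122:155].reshape(-1,3);w=w[(w[:,2]>.02)&(w[:,2]<.2)];print('spray',w.min(0),w.max(0))
E
```

```text
[[-0.    0.23  0.97]
 [-0.    0.97 -0.23]
 [-1.   -0.    0.  ]]
need [-0.112 -0.668  0.806] [-0.162 -0.     0.001] | [0.1417 0.6084 0.2219] [ 0.2 -0.3  0.6] 0.1
need [-0.111 -1.614  1.683] [-0.16  -0.232  0.029] | [0.1417 0.6084 0.2219] [ 0.2 -0.3  0.6] 0.1
need [-0.112 -0.668  0.806] [1.933e+00 1.000e-03 0.000e+00] | [0.1417 0.6084 0.2219] [ 0.2 -0.3  0.6] 0.1
need [-0.111 -1.614  1.683] [1.905 0.042 0.337] | [0.1417 0.6084 0.2219] [ 0.2 -0.3  0.6] 0.1
spray [0.6393422  0.28013676 0.02009938] [0.69419683 0.33487656 0.13513246]
```

```bash
python3 -m pendant '-.11 -.67 .8 -.16 0 0;-.11 -.67 .8 -.16 0 0;-.11 -.67 .8 -.16 0 0;-.11 -.67 .8 -.16 0 0;-.11 -.67 .8 -.16 0 0;-.11 -.67 .8 -.16 0 0;-.11 -.67 .8 -.16 0 0;-.11 -.67 .8 -.16 0 0' -1 20
python3 -c "
from h import *
need([.46,.12,.2],Rt(.35,1))"
```

```text
time: 0.9
ee_pos: [0.2975, 0.4011, 0.2498]
eef_rot: [-0.004, 0.707, 0.004, 0.707]
ft_force: [-0.2, 0.3, -0.2]
width: 0.0309
need [ 0.199 -1.132  0.636] [-0.001 -0.234  0.   ] | [0.2975 0.4011 0.2498] [-0.2  0.3 -0.2] 0.9
```

```bash
python3 -m pendant '.18 -1 .6 0 -.23 0;.18 -1 .6 0 -.23 0;.18 -1 .6 0 -.23 0;.18 -1 .6 0 -.23 0;.18 -1 .6 0 -.23 0;.18 -1 .6 0 -.23 0;.18 -1 .6 0 -.23 0;.18 -1 .6 0 -.23 0'
python3 -c "
from h import *
need([.475,.1185,.055],Rt(.35,1))"
```

```text
time: 1.7
ee_pos: [0.451, 0.1531, 0.2049]
eef_rot: [-0.003, 0.575, 0.005, 0.818]
ft_force: [-0.4, 0.4, 0.1]
width: 0.0006
need [ 0.596 -0.14  -0.114] [-0.001 -0.004  0.   ] | [0.451  0.1531 0.2049] [-0.4  0.4  0.1] 1.7
```

```bash
python3 -m pendant '.3 -.14 -.11 0 0 0;.3 -.14 -.11 0 0 0;.45 -.14 -.11 0 0 0;.55 -.14 -.11 0 0 0;.6 -.14 -.11 0 0 0;.6 -.14 -.11 0 0 0;.6 -.14 -.11 0 0 0'
python3 - <<'E'
from h import *
need([.52,.1185,.053],Rt(.35,1))
im,d,c=cam('wrist'); cv2.imwrite('pics/w1.png',im)
E
```

```text
time: 2.4
ee_pos: [0.4762, 0.1189, 0.0547]
eef_rot: [-0.004, 0.575, 0.006, 0.818]
ft_force: [-0.7, 0.2, -0.0]
width: 0.0006
need [ 0.066 -0.004  0.162] [ 0.    -0.004  0.   ] | [0.4762 0.1189 0.0547] [-0.7  0.2 -0. ] 2.4
```

View pics/w1.png

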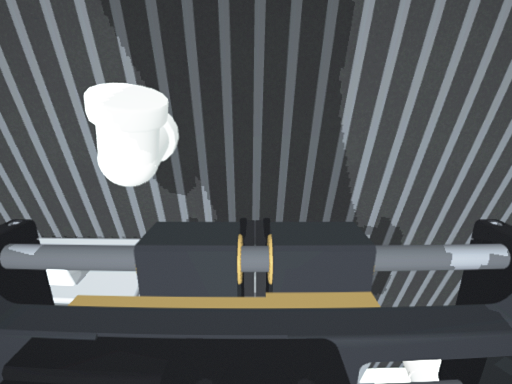

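```bash
python3 -m pendant '.013 0 0 0 0 0;.04 0 .07 0 0 0;.046 0 .085 0 0 0;.051 0 .1 0 0 0;.056 0 .112 0 0 0;.06 0 .123 0 0 0;.064 0 .134 0 0 0;.068 0 .145 0 0 0'
```

```text
time: 3.25
ee_pos: [0.5165, 0.1178, 0.0509]
eef_rot: [-0.003, 0.575, 0.005, 0.818]
ft_force: [-2.2, 0.8, 0.4]
width: 0.0005
```

```bash
python3 -m pendant '.003 0 .007 0 0 0;.005 0 .015 0 0 0;.008 0 .022 0 0 0'; python3 -m pendant '.003 0 .007 0 0 0;.004 0 .011 0 0 0'
```

```text
time: 3.55
ee_pos: [0.5223, 0.1178, 0.0508]
eef_rot: [-0.003, 0.575, 0.005, 0.818]
ft_force: [-1.6, 0.4, 1.3]
width: 0.0003
time: 3.75
ee_pos: [0.5245, 0.1178, 0.0504]
eef_rot: [-0.003, 0.576, 0.005, 0.817]
ft_force: [-10.2, 1.4, 8.5]
width: -0.0001
```

```bash
python3 -m pendant '.003 0 .007 0 0 0;.003 0 .007 0 0 0'
```

```text
time: 3.95
ee_pos: [0.5248, 0.1177, 0.0496]
eef_rot: [-0.004, 0.577, 0.004, 0.817]
ft_force: [-16.6, 0.2, 12.9]
width: 0.0005
```

```bash
python3 -m pendant '-.04 0 -.11 0 0 0;-.07 0 -.19 0 0 0;-.27 0 -.12 0 0 0;-.37 -.1 -.08 0 0 0;-.37 -.3 -.08 0 0 0;-.37 -.5 -.08 0 0 0;-.37 -.625 -.08 0 0 0;-.37 -.625 -.08 0 0 0'
python3 -c "
from h import *
need([.475,-.0385,.051],Rt(.35,1))"
```

```text
time: 4.75
ee_pos: [0.4789, -0.0431, 0.1314]
eef_rot: [-0.001, 0.575, 0.002, 0.818]
ft_force: [-0.1, -0.0, -0.9]
width: 0.0004
need [ 0.297  0.018 -0.124] [-0.006 -0.003  0.001] | [ 0.4789 -0.0431  0.1314] [-0.1 -0.  -0.9] 4.75
```

```bash
python3 -m pendant '.15 .018 -.12 0 0 0;.25 .018 -.124 0 0 0;.295 .018 -.124 0 0 0;.295 .018 -.124 0 0 0;.316 .018 -.068 0 0 0;.328 .018 -.03 0 0 0;.334 .018 -.015 0 0 0;.34 .018 0 0 0 0'; python3 -m pendant '.004 0 .01 0 0 0;.008 0 .02 0 0 0;.011 0 .03 0 0 0;.013 0 .036 0 0 0'
```

```text
time: 5.55
ee_pos: [0.5075, -0.0338, 0.0512]
eef_rot: [-0.003, 0.575, 0.005, 0.818]
ft_force: [-3.0, 0.8, 0.7]
width: 0.0004
time: 5.95
ee_pos: [0.517, -0.034, 0.0509]
eef_rot: [-0.003, 0.575, 0.005, 0.818]
ft_force: [-1.6, 1.5, 0.3]
width: 0.0004
```

```bash
python3 -m pendant '.004 0 .01 0 0 0;.008 0 .02 0 0 0;.011 0 .028 0 0 0'; python3 -m pendant '.003 0 .008 0 0 0;.003 0 .008 0 0 0'
```

```text
time: 6.25
ee_pos: [0.5248, -0.034, 0.0508]
eef_rot: [-0.003, 0.575, 0.005, 0.818]
ft_force: [-1.7, 1.6, 1.1]
width: 0.0005
time: 6.45
ee_pos: [0.5263, -0.034, 0.0504]
eef_rot: [-0.003, 0.576, 0.005, 0.818]
ft_force: [-4.1, 1.1, 3.1]
width: 0.0007
```

```bash
python3 -m pendant '.004 0 .01 0 0 0;.004 0 .01 0 0 0'
```

```text
time: 6.65
ee_pos: [0.5269, -0.034, 0.0492]
eef_rot: [-0.003, 0.578, 0.005, 0.816]
ft_force: [-16.7, 1.8, 10.8]
width: 0.0007
```

```bash
python3 -m pendant '-.04 0 -.11 0 0 0;-.08 0 -.24 0 0 0;-.27 0 -.2 0 0 0;-.46 0 -.15 0 0 0;-.64 .1 -.1 0 0 0;-.82 .2 -.05 0 0 0;-1 .3 0 0 0 0;-1 .3 0 0 0 0'
python3 - <<'E'
from h import *
need([.46,.0425,.32],Rt(0,1))
for n,boxes in(('top',{'L':(190,195,225,220),'R':(250,195,285,222)}),('scene',{'R':(248,168,278,200),'L':(270,219,302,250)})):
    im,d,c=cam(n,n+'1.png');W=world(c,d)
    for k,(a,b,c,d) in boxes.items():
        m=im[b:d,a:c].min(2)>140; w=W[b:d,a:c][m]; w=w[np.isfinite(w[:,0])]
        w=w[(w[:,2]>.055)&(w[:,2]<.068)]
        print(n,k,len(w),np.percentile(w[:,0],[3,97]).round(4) if len(w) else '')
E
```

```text
time: 7.45
ee_pos: [0.4455, 0.043, 0.2914]
eef_rot: [-0.003, 0.572, 0.007, 0.82]
ft_force: [0.9, -0.1, -0.6]
width: 0.0006
need [-0.088 -0.003  0.094] [-0.     0.235 -0.002] | [0.4455 0.043  0.2914] [ 0.9 -0.1 -0.6] 7.45
top L 117 [0.5368 0.5522]
top R 147 [0.5392 0.5553]
scene R 61 [0.536  0.5442]
scene L 45 [0.534  0.5415]
```

View pics/scene1.png

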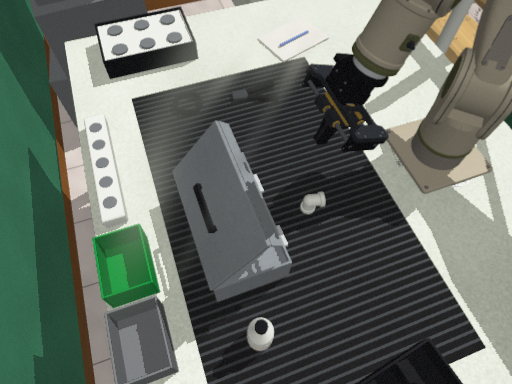

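The drawers are home: the pulls at (258,182) and (280,238) sit against the fronts, and the force check hit a hard stop. The elbow at (313,203) has not moved. Next I go over the lid with the tool pointing straight down.

```bash
python3 -m pendant '-.09 0 .09 0 .235 0;-.09 0 .09 0 .235 0;-.09 0 .09 0 .235 0;-.09 0 .09 0 .235 0;-.09 0 .09 0 .235 0'
python3 -c "
from h import *
need([.65,.0425,.31],Rt(0,1))"
```

```text
time: 8.05
ee_pos: [0.4574, 0.0393, 0.3133]
eef_rot: [-0.004, 0.71, 0.003, 0.704]
ft_force: [-0.3, -0.6, 0.5]
width: 0.0006
need [0.007 0.006 0.771] [-0.003 -0.005  0.001] | [0.4574 0.0393 0.3133] [-0.3 -0.6  0.5] 8.05
```

```bash
python3 -m pendant '0 0 .2 0 0 0;0 0 .4 0 0 0;0 0 .6 0 0 0;0 0 .73 0 0 0;0 0 .73 0 0 0;.15 0 .73 0 0 0;.28 0 .73 0 0 0;.28 0 .73 0 0 0'
python3 - <<'E'
from h import *
need([.64,.0425,.235],Rt(0,1))
th=np.linspace(.855,0,19);rr=.165
for t in th: print(round(t,3),np.round([.730-rr*np.cos(t)+.012*np.sin(t)+.0095,.0955+rr*np.sin(t)+.012*np.cos(t)],4))
E
```

```text
time: 8.85
ee_pos: [0.6366, 0.042, 0.2397]
eef_rot: [-0.004, 0.712, 0.004, 0.702]
ft_force: [0.1, 0.7, -0.2]
width: 0.0002
need [0.019 0.002 0.014] [-0.002 -0.009 -0.   ] | [0.6366 0.042  0.2397] [ 0.1  0.7 -0.2] 8.85
0.855 [0.6403 0.2279]
0.808 [0.6341 0.223 ]
0.76 [0.6282 0.2179]
0.712 [0.6225 0.2124]
0.665 [0.6171 0.2068]
0.617 [0.6119 0.2008]
0.57 [0.6071 0.1946]
0.522 [0.6025 0.1882]
0.475 [0.5983 0.1816]
0.428 [0.5943 0.1748]
0.38 [0.5907 0.1678]
0.332 [0.5875 0.1607]
0.285 [0.5845 0.1534]
0.237 [0.582 0.146]
0.19 [0.5797 0.1384]
0.142 [0.5779 0.1308]
0.095 [0.5764 0.1231]
0.047 [0.5753 0.1153]
0.0 [0.5745 0.1075]
```

```bash
python3 -m pendant '.03 0 .014 0 0 0;.047 0 .014 0 0 0;.057 0 .002 0 0 0;.067 0 -.01 0 0 0;.077 0 -.022 0 0 0;.087 0 -.034 0 0 0;.098 0 -.045 0 0 0'
```

```text
time: 9.55
ee_pos: [0.6278, 0.0422, 0.219]
eef_rot: [-0.004, 0.71, 0.004, 0.705]
ft_force: [-0.0, -0.8, 2.3]
width: 0.0004
```

```bash
python3 -m pendant '.011 0 -.01 0 0 0;.022 0 -.021 0 0 0;.034 0 -.032 0 0 0;.046 0 -.042 0 0 0;.058 0 -.052 0 0 0;.07 0 -.062 0 0 0;.082 0 -.072 0 0 0;.095 0 -.081 0 0 0'
```

```text
time: 10.35
ee_pos: [0.6074, 0.0419, 0.195]
eef_rot: [-0.004, 0.71, 0.004, 0.704]
ft_force: [-0.7, 0.3, 1.9]
width: 0.0007
```

```bash
python3 -m pendant '.013 0 -.009 0 0 0;.026 0 -.018 0 0 0;.039 0 -.026 0 0 0;.053 0 -.034 0 0 0;.066 0 -.042 0 0 0;.08 0 -.049 0 0 0;.094 0 -.056 0 0 0;.108 0 -.063 0 0 0'; python3 -m pendant '.014 0 -.006 0 0 0;.029 0 -.012 0 0 0;.044 0 -.018 0 0 0;.058 0 -.024 0 0 0;.073 0 -.028 0 0 0;.088 0 -.033 0 0 0;.104 0 -.038 0 0 0'
```

```text
time: 11.15
ee_pos: [0.5915, 0.0418, 0.1681]
eef_rot: [-0.004, 0.71, 0.004, 0.704]
ft_force: [-0.2, -0.3, 1.3]
width: 0.0005
time: 11.85
ee_pos: [0.5819, 0.0417, 0.1422]
eef_rot: [-0.004, 0.71, 0.004, 0.704]
ft_force: [0.2, -0.7, 1.8]
width: 0.0005
```

```bash
python3 -m pendant '.01 0 -.002 0 0 0;.02 0 -.005 0 0 0;.03 0 -.007 0 0 0;.04 0 -.009 0 0 0;.05 0 -.011 0 0 0;.06 0 -.013 0 0 0;.07 0 -.014 0 0 0;.08 0 -.016 0 0 0'; python3 -m pendant '.006 0 -.001 0 0 0;.012 0 -.002 0 0 0;.018 0 -.002 0 0 0;.024 0 -.002 0 0 0;.028 0 -.003 0 0 0;.03 0 -.003 0 0 0'
```

```text
time: 12.65
ee_pos: [0.5779, 0.0416, 0.1223]
eef_rot: [-0.004, 0.71, 0.004, 0.704]
ft_force: [1.3, -0.4, 1.4]
width: 0.0007
time: 13.25
ee_pos: [0.577, 0.0416, 0.1149]
eef_rot: [-0.004, 0.71, 0.004, 0.704]
ft_force: [-1.7, 1.0, 1.1]
width: 0.0006
```

```bash
python3 -m pendant '.004 0 0 0 0 0;.008 0 0 0 0 0;.012 0 0 0 0 0;.016 0 0 0 0 0;.02 0 0 0 0 0;.022 0 0 0 0 0'; python3 -m pendant '.003 0 0 0 0 0;.006 0 0 0 0 0;.009 0 0 0 0 0'
```

```text
time: 13.85
ee_pos: [0.577, 0.0416, 0.1094]
eef_rot: [-0.004, 0.71, 0.004, 0.704]
ft_force: [-1.4, -1.0, 1.2]
width: 0.0005
time: 14.15
ee_pos: [0.577, 0.0416, 0.1079]
eef_rot: [-0.004, 0.71, 0.004, 0.704]
ft_force: [-7.2, -0.2, 16.5]
width: 0.0004
```

```bash
python3 -m pendant '.003 0 0 0 0 0;.003 0 0 0 0 0'; python3 -m pendant '-.03 0 0 0 0 0;-.15 0 0 0 0 0;-.35 0 0 0 0 0;-.55 0 -.2 0 0 0;-.75 0 -.4 0 0 0;-.75 0 -.6 0 0 0;-.75 0 -.7 0 0 0;-.75 0 -.7 0 0 0'
python3 - <<'E'
from h import *
out=[]
for n,poly,bx in(('scene',None,{'R':(235,160,285,205),'L':(255,215,305,255)}),('top',None,{'L':(190,190,225,220),'R':(250,190,285,222)})):
    im,d,c=cam(n,n+'2.png');W=world(c,d)
    X,Y,Z=W[...,0],W[...,1],W[...,2]
    m=(X>.56)&(X<.63)&(Y>-.1)&(Y<.18)&(Z>.08)&(Z<.14)
    w=W[m];A=np.c_[w[:,0]-.73,w[:,1],np.ones(len(w))];s=np.linalg.lstsq(A,w[:,2],rcond=None)[0]
    print(n,'lid n',len(w),'slope',s.round(4),'z med',np.median(w[:,2]))
    for k,(a,b,cc,dd) in bx.items():
        q=W[b:dd,a:cc][im[b:dd,a:cc].min(2)>140]; q=q[(q[:,2]>.053)&(q[:,2]<.068)]
        print(k,len(q),np.percentile(q[:,0],[3,97]).round(4) if len(q) else '')
need([.5,.04,.3])
E
```

```text
time: 14.35
ee_pos: [0.577, 0.0416, 0.1079]
eef_rot: [-0.004, 0.71, 0.004, 0.704]
ft_force: [-8.2, 0.4, 17.7]
width: 0.0004
time: 15.15
ee_pos: [0.401, 0.0394, 0.2975]
eef_rot: [-0.002, 0.708, 0.006, 0.706]
ft_force: [1.0, -0.1, -1.0]
width: 0.0003
scene lid n 3148 slope [ 0.     -0.0008  0.1078] z med 0.10780618695304334
R 0 
L 0 
top lid n 3100 slope [0.0002 0.0003 0.1086] z med 0.10862551324587115
L 64 [0.5367 0.5446]
R 63 [0.5391 0.5451]
need [-0.016 -0.004  0.389] [0. 0. 0.] | [0.4027 0.0399 0.2964] [ 0.9 -0.2 -0.7] 15.25
```

View pics/scene2.png

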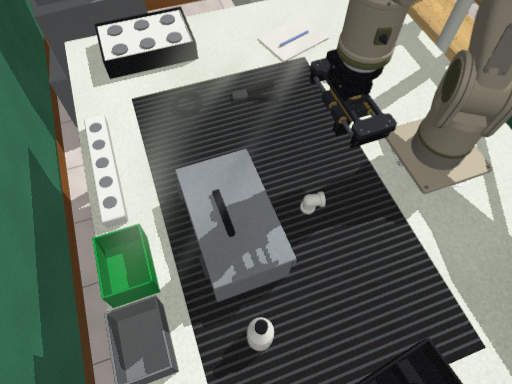

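The lid is shut and level (slope about 0, top at 108 mm). The drawer pulls are where they were after homing, and the elbow (313,203) and spray (260,335) have not moved.

```bash
python3 -c "
from bench import close_job
print(close_job())"
```

```text
the job is handed in; nothing more can be done
None
```

The tool chest is closed and the job is handed in; the arm finished at about 15 s of the 53 s allowed. With the shut fingertips I pushed the left drawer home, then the right. I then eased the lid down along its arc at about 0.25 rad/s, slower at the end, and moved the hand well clear.

**Drawers:** each one met a hard stop at about 17 N. In the top camera both pulls were in the same place before and after the lid was closed. The scene camera could not see them once the lid was down.

**Lid:** it stopped firmly at about 18 N. Both cameras then showed it level (slope under 0.001), with its top at 108–109 mm against the expected 107.5 mm.

**Other things:** the elbow and spray look unmoved in the scene pictures. I did not measure the crimper and tape again, but the arm did not go near them. The wrench and socket are under the lid and were never touched.

**Disagreement:** the scene and top cameras differed by about 4 mm along x, roughly what their calibration errors allow, so I relied on the contact force for the end stops.

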